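# Turn the open vitamin compartment to the front and shut its lid

## Task

One lid of the rotating vitamin organizer has been left standing open. Using only a fingertip, push the organizer round by its rim until the open compartment squarely faces the flat tongue on the base, then push its lid fully shut. Be gentle: do not lift, grip or press the organizer hard, or shove it along the ledge; leave the other things where they are, and finish clear of everything.

Things in the scene. Friction and masses are not known exactly. Their poses are not given: they have to be found in the camera images.
- organizer: Weighted round grey base of the rotating organizer, loose on the ledge, 150 mm across, 16 mm high (whole organizer about 1 kg; slides if shoved). Origin: centre of its underside, on the vertical turning axis; z up. A flat tongue 20 mm wide, 8 mm thick lies along its own -x axis, ending in a 36 mm disc, out to 188 mm from the axis; it marks the front, roughly towards the robot.
- carousel (a joint): Angle of the carousel on the base (rad), counter-clockwise from above, no stops; at 0 or any whole turn (6.283) the open pot faces the tongue. Stays where left (friction 0.04 N m). White disc of radius 104 mm, 18 to 28 mm above the ledge, with six box-shaped pots 60 degrees apart, each 44 to 96 mm from the axis, 46 mm wide, grey lids with tops 62 mm above the ledge.
- lug (a point): Middle of the top of one of six equal finger lugs, 120 mm from the axis, 52 mm above the ledge. The lugs stick out of the rim between the pots, at 30, 90, 150, 210, 270 and 330 degrees from the open pot (this one at +30, counter-clockwise). Each is 12 mm wide, reaches 134 mm from the axis, 18 to 52 mm above the ledge. Push a lug sideways with a fingertip to turn the carousel.
- lid (a joint): Angle of the one movable lid (rad): 0 shut, 1.57 upright, stop at 1.8; starts standing open, leaning in a little. A flat grey panel 54 mm long, 46 mm wide, 4 mm thick, hinged at its inner edge, 44 mm from the axis and 58 mm above the ledge; its free end swings up and in to open, out and down to shut. The stiff hinge keeps it about where it is left; under 1 N moves it. The other five lids are shut and fixed.
- lid_edge (a point): Middle of the free end of the movable lid, on its top face (the face towards the axis when open), 54 mm from the hinge: about 112 mm above the ledge with the lid upright, 62 mm with it shut, then 98 mm from the axis. To the axis side of the standing lid lies the low round hub, radius 30 mm, top 54 mm above the ledge. The pot under the lid is empty, its rim 58 mm above the ledge.
- front_mark (a point): Point on the carousel under the outer face of the open pot, 96 mm from the axis and 28 mm above the ledge; shows which way the open compartment faces.
- tongue_mark (a point): Point fixed to the base straight above the middle line of the tongue, 96 mm from the axis and 28 mm above the ledge; front_mark coincides with it when the open compartment faces the tongue.
- tumbler: Bystander: loose glass tumbler, 70 mm across, 110 mm high; origin at the centre of its underside.
- mug: Bystander: loose white ceramic mug, 82 mm across, 92 mm high, handle on its own +y side; origin at the centre of its underside.
- teaspoon: Bystander: loose steel teaspoon, 140 mm long, lying along its own x axis.
- pedal_bin: Bystander: small loose plastic pedal bin with its lid shut, 156 mm across, 192 mm high; origin at the centre of its underside.

How it is judged:
By the outcome, as a careful person would: the job done as asked, in the order asked, and still so for the second after the job is handed in, with the robot touching nothing.
It also fails if it takes over 64 s, if anything falls off the work surface, if the arm or the gripper's body presses on something with over 40 N, if the wrist force passes 120 N, or if a joint passes its speed limit or range.

## Robot

A 6-joint arm with a two-finger parallel gripper is mounted at the origin on the work surface. World frame = base frame: x ahead of the robot, y to its left, z up, the work surface at z = 0. Lengths are in mm, angles in rad, forces in N, time in s.
With the tool pointing down it reaches from about 350 to 725 mm from the base axis. Payload 6 kg.
Tool frame: the origin (TCP) lies on the front face of the gripper's body, between the roots of the fingers; the fingertips stand 73 mm ahead of it and the grasp point (between the pads) lies 54 mm ahead of it; y points along the fingers, z is the direction in which the jaws open and shut, and the axes are right-handed (so a half turn about y gives the same grasp; the last joint's range is limited). The gripper opens to 85 mm and grips with 20 to 120 N. Pads are 22 mm wide; open, the fingers measure 114 mm over their backs; the gripper's body (76 mm by 85 mm) begins 54 mm behind the grasp point. The pads swing forward as they close: fully open they stand 13 mm farther back than shut.
Start: joints at [-0.878, 0.04, 0.085, 0, -1.615, -0.334], TCP at [210.703, -561.771, 303.861] pointing down, gripper open.
Joint ranges: [-2.56, 2.56], [-1.29, 2.01], [-1.08, 1.49], [-3.29, 1.98], [-2.81, -0.18], [-2.99, 2.99]. Speed limits (rad/s): [2.57, 2.57, 3.01, 3.14, 3.14, 3.14].

## Interface

Orientations are given as [roll, pitch, yaw] about the fixed x, y, z axes, in that order (R = Rz(yaw) Ry(pitch) Rx(roll)).
In Python, from workcell import sensors, imaging, arm gives the robot as it stands.
- The arm moves only by the tool carry_out, never from a script. Its argument "targets" is a list of rows, each a list of 3 entries, a list of its own where there are three numbers: the shift along the tool's x, y, z in cm, then the turn about the tool's y in rad, then the opening, from 0 (shut) to 1 (fully open). A call has 1 to 10 rows; each row is the pose to reach, as a shift and turn from the pose commanded when the call began, along the tool's axes at that moment; what a row does not reach only later rows make up. A row lasts 1/12 s, in which the tool goes at most 41.7 mm and 7.16 degrees, less where a joint would pass 70% of its speed; a pose out of reach is approached as far as the arm can. A call with a gripper value outside its range is refused whole. The fingers move at their own pace and stop on an object; "grip_force" is the grip in N (left out, the last holds). Time passes only in rows, so rows that repeat a pose let the fingers close. It gives the time, the measured TCP pose, the force and the opening at its end, in the units of the state.
- sensors.sense(): the state, without advancing time (a new reading comes with each control period).
- imaging.snapshot(name): name is "scene" or "top" or "wrist"; returns (picture, depth): 400x640x3 uint8, blue, green, red; 400x640 float32, mm along the optical axis (not along the pixel's ray), 0 where there is no reading.
- imaging.camera_params(name): a dict with "mtx" (3x3 intrinsics, pixels), "R" (3x3) and "t" (3): a world point X has camera coordinates R X + t; the wrist camera has in their place "mount" (4x4, takes a point from camera to tool coordinates, whose origin is the TCP and whose axes are the tool frame's). Camera axes: x right, y down, z forward; pixel columns grow to the right and rows downward; lengths in mm; the calibration is good to about 2 mm. The wrist camera is an equidistant fisheye: a pixel r from the principal point sees the ray r / f radians off the axis. A picture is of the moment at which its call begins: read the wrist's pose just before it. camera_params takes no time and is no camera call.
- arm.job_done(): hands the job in, once; it reports no verdict.
The state is a dict: "t": time; "joint_positions": joint angles; "joint_vel": joint speeds; "tau": joint torques, N m; "tcp_pos": TCP position; "eef_rot": TCP orientation; "ft_force": force on the tool from outside, world axes, zero at the start; "moment": the same for the moment, N m; "opening": finger opening in mm.
Only numpy, scipy, OpenCV 4.12 (cv2) and the standard library are available. Lean on these libraries where they do the work, as an engineer would, in place of code of your own. Each camera call takes 0.05 s, during which the arm holds its last target. There are 200 camera calls.

## Working session

There is one attempt and no reset: what is moved stays moved. The work goes in short steps, Python scripts to look and compute and a tool call to move; the robot and the scene stay as the last step left them, time stands still between calls to the robot, and variables do not carry over. Pictures are saved under pics/ and viewed, about 8 in all and at most 12, crops included, and the job is handed in when it is done.

Besides the shell and the picture viewer there is one more tool, called after "Call:" in YAML: its name, and indented under it one key for each argument. carry_out: Moves the arm, as the interface text tells. Its arguments: {"type":"object","properties":{"targets":{"type":"array","items":{"type":"array"}},"grip_force":{"type":"number"}},"required":["targets"]}

```bash
mkdir -p pics
python3 - <<'E'
from workcell import sensors, imaging
import cv2,numpy as np
s=sensors.sense();print({k:np.round(v,3).tolist() for k,v in s.items()})
for n in("top","scene"):
    p,d=imaging.snapshot(n);cv2.imwrite(f"pics/{n}0.png",p);np.save(f"{n}0.npy",d)
    c=imaging.camera_params(n);print(n,{k:np.round(v,4).tolist() for k,v in c.items()})
print(np.round(imaging.camera_params("wrist")["mount"],3))
E
```

```text
{'t': 0.0, 'joint_positions': [-0.878, 0.041, 0.084, -0.0, -1.615, -0.334], 'joint_vel': [0.001, 0.0, 0.0, 0.001, -0.001, -0.003], 'tau': [-0.001, -36.82, 34.741, 6.932, -0.005, 0.0], 'tcp_pos': [210.712, -561.577, 302.85], 'eef_rot': [-1.569, 0.0, 0.359], 'ft_force': [-0.497, 0.603, 0.151], 'moment': [0.018, -0.009, 0.032], 'opening': 85.782}
top {'mtx': [[467.725, 0.0, 313.4451], [0.0, 467.725, 202.3506], [0.0, 0.0, 1.0]], 'R': [[-0.0173, -0.9998, 0.0135], [-0.9979, 0.0164, -0.0625], [0.0623, -0.0146, -0.998]], 't': [-11.4516, 588.4455, 1228.5605]}
scene {'mtx': [[447.953, 0.0, 326.6318], [0.0, 447.953, 192.8233], [0.0, 0.0, 1.0]], 'R': [[-0.6795, 0.7336, 0.0097], [0.5661, 0.5327, -0.6291], [-0.4667, -0.422, -0.7773]], 't': [418.3639, -282.3735, 1422.4678]}
[[-1.0000e-03  9.5800e-01  2.8700e-01 -7.3473e+01]
 [ 0.0000e+00 -2.8700e-01  9.5800e-01 -6.9565e+01]
 [ 1.0000e+00  1.0000e-03  0.0000e+00  2.0000e-03]
 [ 0.0000e+00  0.0000e+00  0.0000e+00  1.0000e+00]]
```

View pics/top0.png

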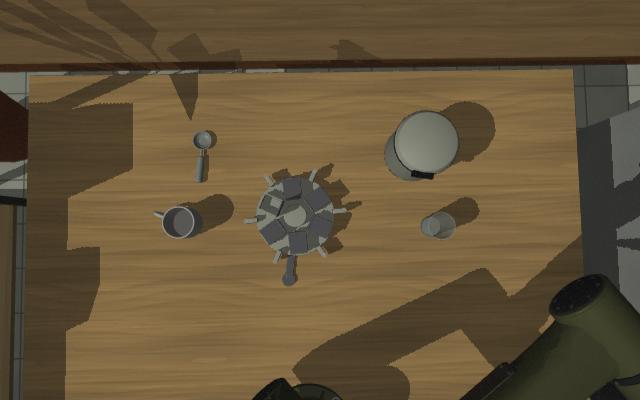

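View pics/scene0.png

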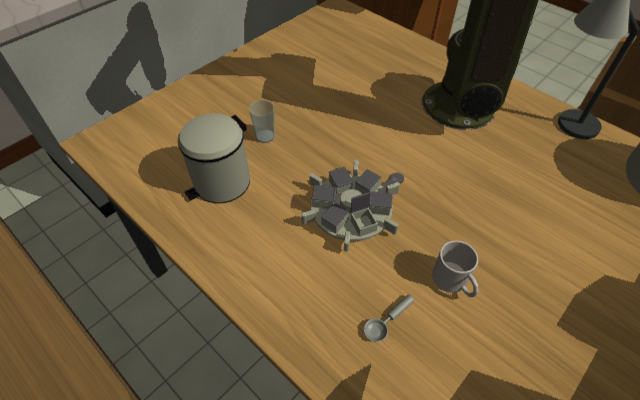

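```bash
cat > h.py <<'E'
import numpy as np,cv2
from workcell import sensors,imaging
from scipy.optimize import minimize
def cloud(n,d):
    c=imaging.camera_params(n);K=c["mtx"];v,u=np.nonzero(d>0);z=d[v,u]
    P=np.c_[(u-K[0,2])/K[0,0]*z,(v-K[1,2])/K[1,1]*z,z]
    return (P-c["t"])@c["R"],u,v
def proj(n,X):
    c=imaging.camera_params(n);q=(np.atleast_2d(X)@np.array(c["R"]).T+c["t"])@np.array(c["mtx"]).T
    return q[:,:2]/q[:,2:]
def look(tag,names=("top","scene")):
    out={}
    for n in names:
        p,d=imaging.snapshot(n);cv2.imwrite(f"pics/{n}{tag}.png",p);np.save(f"{n}{tag}.npy",d);out[n]=(p,d)
    return out
E
python3 - <<'E'
from h import *
for n in("top","scene"):
    d=np.load(n+"0.npy");P,u,v=cloud(n,d)
    c0=np.array([0,0])
    K=imaging.camera_params(n)
    px={"top":(295,215),"scene":(351,198)}[n]
    i=np.argmin((u-px[0])**2+(v-px[1])**2);print(n,"hub",P[i])
    t=P[(np.hypot(*(P[:,:2]-P[i,:2]).T)>250)&(np.hypot(*(P[:,:2]-P[i,:2]).T)<300)];print("table z",np.median(t[:,2]))
    c=P[i,:2]
    Q=P[np.hypot(*(P[:,:2]-c).T)<215]
    np.save("c"+n,Q)
    L=None
    def cost(x):
        r=Q[:,:2]-x[:2];R=np.hypot(*r.T);a=np.arctan2(r[:,1],r[:,0])
        m=(Q[:,2]>46)&(Q[:,2]<56)&(R>108)&(R<140)
        k=(a[m]-x[2]+np.pi/6)%(np.pi/3)-np.pi/6
        return np.minimum((R[m]*np.sin(k))**2,400).mean()+((R[m]>134).mean()*300)
    best=min((minimize(cost,[*(c+o),ph],method="Nelder-Mead") for ph in np.arange(0,1.05,.2) for o in([0,0],[8,0],[-8,0],[0,8],[0,-8])),key=lambda r:r.fun)
    x=best.x;print("centre,phase",x,best.fun)
    r=Q[:,:2]-x[:2];R=np.hypot(*r.T);a=np.arctan2(r[:,1],r[:,0])
    # tongue: z 5..12 R 140-186
    m=(Q[:,2]>4)&(Q[:,2]<13)&(R>140)&(R<190);print("tongue",m.sum(),np.median(a[m]),np.degrees(np.median(a[m])),R[m].max() if m.any() else 0)
    m=(Q[:,2]>70);print("lid pts",m.sum(),Q[m].mean(0) if m.any() else 0,Q[m].max(0) if m.any() else 0, "ang",np.degrees(np.arctan2(*(Q[m,:2].mean(0)-x[:2])[::-1])) if m.any() else 0)
    for k in range(6):
        b=x[2]+np.pi/6+k*np.pi/3;s=(np.abs((a-b+np.pi)%(2*np.pi)-np.pi)<.25)&(R>55)&(R<90);print("pot",round(np.degrees(b)),s.sum(),np.round(np.percentile(Q[s,2],[10,50,90])))
    im=cv2.imread(f"pics/{n}0.png");cu,cv_=px;cr=im[cv_-50:cv_+80,cu-65:cu+65] ;cv2.imwrite(f"pics/{n}0c.png",cv2.resize(cr,None,fx=4,fy=4,interpolation=2)) if n=="top" else 0
for n,c,r in(("bin",(425,140),100),("tumbler",(437,225),50),("mug",(180,222),50),("spoon",(201,160),40)):
    P,u,v=cloud("top",np.load("top0.npy"));m=(np.hypot(u-c[0],v-c[1])<r/2)&(P[:,2]>6);print(n,P[m].min(0).round(),P[m].max(0).round())
E
```

```text
top hub [553.96410006  27.35029936  54.62751997]
table z 1.3949978391280224
centre,phase [553.26615838  27.82042948   0.6186266 ] 11.329619085755956
tongue 1026 0.49802497614541424 28.534729225235736 189.9431580459107
lid pts 43 [566.84561611  59.27081809 105.00673414] [589.26267789  74.97329592 116.84487584] ang 66.64657239084613
pot 65 182 [29. 32. 35.]
pot 125 196 [60. 63. 66.]
pot 185 197 [60. 63. 66.]
pot 245 196 [60. 63. 66.]
pot 305 189 [60. 63. 66.]
pot 365 185 [60. 63. 66.]
scene hub [590.87285568  52.72856213 108.37872424]
table z 0.25272701309043255
centre,phase [7.47824350e+02 5.71849493e+01 7.31678813e-01] 132.27170883576193
tongue 16 1.7885729968822828 102.47768407242015 183.18045405753216
lid pts 221 [572.66118535  64.53971832  92.87187117] [593.61423647  75.65418499 114.76474465] ang 177.59567116915576
pot 72 222 [-2. -0.  3.]
pot 132 202 [-2. -0.  2.]
pot 192 178 [-2. -0.  2.]
pot 252 176 [-2.  0.  2.]
pot 312 121 [-2.  0.  2.]
pot 372 19 [-2.  1.  3.]
bin [ 622. -457.    6.] [ 887. -197.  198.]
tumbler [ 469. -419.    6.] [ 584. -292.  116.]
mug [478. 276.   6.] [607. 398.  98.]
spoon [655. 228.   6.] [760. 331.  27.]<stdin>:17: RuntimeWarning: Mean of empty slice.
  ret = ret.dtype.type(ret / rcount)
```

View pics/top0c.png

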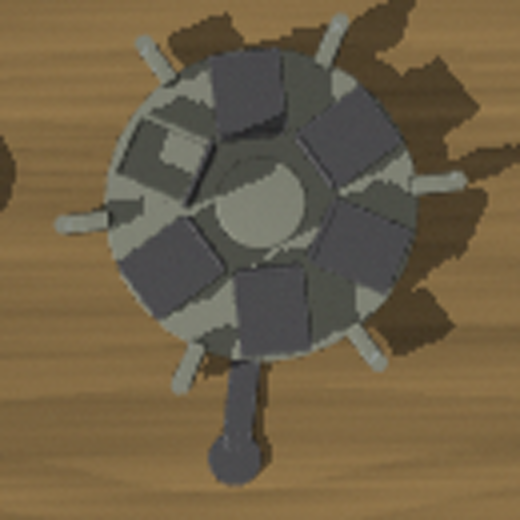

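```bash
cat >> h.py <<'E'
def measure(tag,c0=(553.3,27.8),ph0=None,cams=("top","scene"),verbose=True):
    """centre, lug phase (mod 60deg), tongue angle from one set of pictures"""
    res={}
    for n in cams:
        d=np.load(f"{n}{tag}.npy");P,u,v=cloud(n,d)
        Q=P[np.hypot(*(P[:,:2]-np.array(c0)).T)<160]
        def cost(x):
            r=Q[:,:2]-x[:2];R=np.hypot(*r.T);a=np.arctan2(r[:,1],r[:,0])
            m=(Q[:,2]>45)&(Q[:,2]<57)&(R>110)&(R<138)
            k=(a[m]-x[2]+np.pi/6)%(np.pi/3)-np.pi/6
            return np.minimum((R[m]*np.sin(k))**2,200).mean()+np.hypot(*(x[:2]-c0))*.05
        b=min((minimize(cost,[*c0,p],method="Nelder-Mead") for p in np.arange(0,1.05,.1)),key=lambda r:r.fun)
        x=b.x;x[2]%=np.pi/3
        # tongue: grey pixels on plane z=8
        im=cv2.imread(f"pics/{n}{tag}.png").astype(int);c=imaging.camera_params(n);K=np.array(c["mtx"]);Rm=np.array(c["R"]);t=np.array(c["t"])
        vv,uu=np.mgrid[0:400,0:640];ray=np.stack([(uu-K[0,2])/K[0,0],(vv-K[1,2])/K[1,1],np.ones_like(uu,float)],-1)@Rm
        o=-Rm.T@t;W=o+ray*((8-o[2])/ray[...,2])[...,None]
        r=W[...,:2]-x[:2];R=np.hypot(r[...,0],r[...,1]);a=np.arctan2(r[...,1],-r[...,0])
        m=(R>140)&(R<195)&(np.abs(a)<.6)&(im[...,0]>=im[...,2]-3)&(im.sum(-1)>100)
        w=r[m].mean(0) if m.any() else np.array([np.nan]*2)
        ta=np.arctan2(w[1],w[0])%(2*np.pi)
        res[n]=(x,b.fun,ta)
        if verbose: print(n,"c",x[:2].round(1),"lug ph deg",np.degrees(x[2]).round(2),"cost",round(b.fun,1),"tongue deg",np.degrees(ta).round(2),m.sum(),"R",np.hypot(*w).round(1))
    return res
def rows(cur,way,op=0):
    """cur=(x,y,z,yaw) commanded TCP; way: world TCP poses -> rows"""
    c,s=np.cos(cur[3]),np.sin(cur[3]);out=[]
    for w in way:
        e=np.array(w[:3])-cur[:3]
        out.append([[round(v/10,2) for v in (c*e[0]+s*e[1],-e[2],-s*e[0]+c*e[1])],round(cur[3]-w[3],3),op])
    return out
def lin(a,b,n): return [np.array(a)+(np.array(b)-a)*k/n for k in range(1,n+1)]
E
python3 - <<'E'
from h import *
import json
measure("0")
a=[211,-562,304,.359]; f=np.radians(142); C=np.array([553.3,27.8])
b=[*(C+124*np.array([np.cos(f),np.sin(f)])),200,f-np.pi]
print(np.round(b,2))
for w in(lin(a,b,20)[:10],lin(a,b,20)[10:]):
    print(json.dumps(rows(a,w)[4::5]),); a=w[-1]; print(np.round(a,3))
E
```

```text
top c [553.4  28.1] lug ph deg 35.43 cost 11.5 tongue deg 172.92 155 R 164.0
scene c [554.9  27.7] lug ph deg 35.35 cost 13.9 tongue deg 173.21 43 R 160.7
[455.59 104.14 200.    -0.66]
[[[11.58, 2.6, 13.44], 0.256, 0], [[23.15, 5.2, 26.89], 0.511, 0]]
[ 3.33293e+02 -2.28929e+02  2.52000e+02 -1.52000e-01]
[[[3.52, 2.6, 17.39], 0.256, 0], [[7.04, 5.2, 34.78], 0.511, 0]]
[455.587 104.142 200.     -0.663]
```

Call:
carry_out:
  targets:
    - [[2.3, 0.5, 2.7], 0.05, 0]
    - [[4.6, 1.0, 5.4], 0.1, 0]
    - [[6.9, 1.5, 8.1], 0.15, 0]
    - [[9.2, 2.1, 10.8], 0.2, 0]
    - [[11.5, 2.6, 13.5], 0.25, 0]
    - [[13.8, 3.1, 16.2], 0.3, 0]
    - [[16.1, 3.6, 18.9], 0.36, 0]
    - [[18.4, 4.2, 21.6], 0.41, 0]
    - [[20.8, 4.7, 24.2], 0.46, 0]
    - [[23.1, 5.2, 26.9], 0.51, 0]
  grip_force: 20

```text
t: 0.93
tcp_pos: [332.6, -227.2, 251.3]
eef_rot: [-1.57, -0.0, -0.154]
ft_force: [1.0, -0.5, -0.6]
opening: -0.3
```

Call:
carry_out:
  targets:
    - [[0.7, 0.5, 3.5], 0.05, 0]
    - [[1.4, 1.0, 7.0], 0.1, 0]
    - [[2.1, 1.5, 10.5], 0.15, 0]
    - [[2.8, 2.1, 14.0], 0.2, 0]
    - [[3.5, 2.6, 17.4], 0.25, 0]
    - [[4.2, 3.1, 20.9], 0.3, 0]
    - [[4.9, 3.6, 24.4], 0.36, 0]
    - [[5.6, 4.2, 27.9], 0.41, 0]
    - [[6.3, 4.7, 31.3], 0.46, 0]
    - [[7.0, 5.2, 34.8], 0.51, 0]

```text
t: 1.77
tcp_pos: [454.2, 106.6, 199.4]
eef_rot: [-1.571, 0.0, -0.663]
ft_force: [0.8, -0.6, 0.5]
opening: 0.2
```

Call:
carry_out:
  targets:
    - [[0, 1.5, 0], 0, 0]
    - [[0, 3.5, 0], 0, 0]
    - [[0, 5.5, 0], 0, 0]
    - [[0, 7.0, 0], 0, 0]
    - [[0, 8.2, 0], 0, 0]
    - [[0, 9.0, 0], 0, 0]
    - [[0, 9.2, 0], 0, 0]
    - [[0, 9.2, 0], 0, 0]

```text
t: 2.43
tcp_pos: [454.1, 104.6, 107.8]
eef_rot: [-1.571, 0.0, -0.661]
ft_force: [-0.0, 0.1, 0.3]
opening: -0.2
```

Run:
```python
from h import *
import json
s=sensors.sense();print(np.round(s["tcp_pos"],1),s["eef_rot"],np.round(s["ft_force"],1))
look("1",("scene",))
C=np.array([554,28.]);p=np.array(s["tcp_pos"]);f0=np.arctan2(*(p[:2]-C)[::-1]);print(np.degrees(f0),np.hypot(*(p[:2]-C)))
f1=np.radians(248);N=40
def pose(f): return np.array([*(C+124*np.array([np.cos(f),np.sin(f)])),108,f-np.pi])
a=np.array([*p[:2],108,s["eef_rot"][2]])
fs=f0+(f1-f0)*np.arange(1,N+1)/N
for i in range(0,N,10):
    w=[pose(f) for f in fs[i:i+10]]
    r=rows(a,w);print(json.dumps([[ [round(q,1) for q in x[0]],round(x[1],2),0] for x in r])); a=w[-1]
im=cv2.imread("pics/scene1.png")[120:280,260:460];cv2.imwrite("pics/s1c.png",cv2.resize(im,None,fx=3,fy=3))
```

```text
[454.1 104.6 107.8] [-1.57130436e+00  9.88759781e-05 -6.61313029e-01] [-0.   0.1  0.3]
142.52880483531243 125.85262599781743
[[[0.2, -0.0, -0.6], -0.05, 0], [[0.2, -0.0, -1.1], -0.1, 0], [[0.3, -0.0, -1.7], -0.14, 0], [[0.4, -0.0, -2.3], -0.19, 0], [[0.5, -0.0, -2.8], -0.24, 0], [[0.7, -0.0, -3.4], -0.28, 0], [[0.8, -0.0, -3.9], -0.33, 0], [[1.0, -0.0, -4.5], -0.38, 0], [[1.3, -0.0, -5.0], -0.42, 0], [[1.5, -0.0, -5.5], -0.47, 0]]
[[[0.0, -0.0, -0.6], -0.05, 0], [[0.0, -0.0, -1.1], -0.09, 0], [[0.1, -0.0, -1.7], -0.14, 0], [[0.2, -0.0, -2.3], -0.18, 0], [[0.3, -0.0, -2.8], -0.23, 0], [[0.5, -0.0, -3.4], -0.28, 0], [[0.6, -0.0, -3.9], -0.32, 0], [[0.8, -0.0, -4.5], -0.37, 0], [[1.0, -0.0, -5.0], -0.41, 0], [[1.3, -0.0, -5.5], -0.46, 0]]
[[[0.0, -0.0, -0.6], -0.05, 0], [[0.0, -0.0, -1.1], -0.09, 0], [[0.1, -0.0, -1.7], -0.14, 0], [[0.2, -0.0, -2.3], -0.18, 0], [[0.3, -0.0, -2.8], -0.23, 0], [[0.5, -0.0, -3.4], -0.28, 0], [[0.6, -0.0, -3.9], -0.32, 0], [[0.8, -0.0, -4.5], -0.37, 0], [[1.0, -0.0, -5.0], -0.41, 0], [[1.3, -0.0, -5.5], -0.46, 0]]
[[[0.0, -0.0, -0.6], -0.05, 0], [[0.0, -0.0, -1.1], -0.09, 0], [[0.1, -0.0, -1.7], -0.14, 0], [[0.2, -0.0, -2.3], -0.18, 0], [[0.3, -0.0, -2.8], -0.23, 0], [[0.5, -0.0, -3.4], -0.28, 0], [[0.6, -0.0, -3.9], -0.32, 0], [[0.8, -0.0, -4.5], -0.37, 0], [[1.0, -0.0, -5.0], -0.41, 0], [[1.3, -0.0, -5.5], -0.46, 0]]
```

View pics/s1c.png

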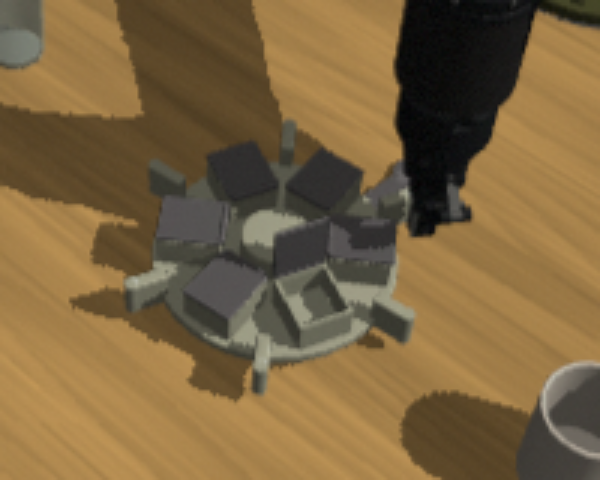

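Call:
carry_out:
  targets:
    - [[0.1, 0, -0.2], -0.02, 0]
    - [[0.2, 0, -0.4], -0.04, 0]
    - [[0.2, 0, -0.6], -0.05, 0]
    - [[0.2, 0, -0.9], -0.08, 0]
    - [[0.2, 0, -1.3], -0.11, 0]
    - [[0.3, 0, -1.7], -0.14, 0]
    - [[0.4, 0, -2.3], -0.19, 0]
    - [[0.5, 0, -2.8], -0.24, 0]
    - [[0.7, 0, -3.4], -0.28, 0]
    - [[0.8, 0, -3.9], -0.33, 0]

```text
t: 3.32
tcp_pos: [436.5, 68.7, 108.4]
eef_rot: [-1.57, -0.001, -0.329]
ft_force: [0.5, 0.4, -0.7]
opening: -0.3
```

Call:
carry_out:
  targets:
    - [[0, 0, -0.6], -0.05, 0]
    - [[0, 0, -1.1], -0.09, 0]
    - [[0.1, 0, -1.7], -0.14, 0]
    - [[0.2, 0, -2.3], -0.18, 0]
    - [[0.3, 0, -2.8], -0.23, 0]
    - [[0.5, 0, -3.4], -0.28, 0]
    - [[0.6, 0, -3.9], -0.32, 0]
    - [[0.8, 0, -4.5], -0.37, 0]
    - [[1.0, 0, -5.0], -0.41, 0]
    - [[1.3, 0, -5.5], -0.46, 0]

```text
t: 4.15
tcp_pos: [430.9, 12.5, 108.3]
eef_rot: [-1.57, -0.001, 0.131]
ft_force: [-0.6, -0.5, 0.3]
opening: -0.2
```

Run:
```python
from h import *
s=sensors.sense();p=np.array(s["tcp_pos"]);print(p.round(1),s["eef_rot"][2],np.round(s["ft_force"],1))
look("2");measure("2")
for C in([554,28],):
    print(np.degrees(np.arctan2(*(p[:2]-C)[::-1])),np.hypot(*(p[:2]-C)))
```

```text
[430.9  12.5 108.3] 0.13147964726849548 [-0.6 -0.5  0.3]
top c [553.4  28. ] lug ph deg 16.67 cost 11.9 tongue deg 181.56 903 R 164.7
scene c [554.9  28. ] lug ph deg 17.08 cost 34.3 tongue deg 178.97 71 R 158.7
-172.83480220542663 124.08907584455423
```

Call:
carry_out:
  targets:
    - [[0, 0, -0.6], -0.05, 0]
    - [[0, 0, -1.1], -0.09, 0]
    - [[0.1, 0, -1.7], -0.14, 0]
    - [[0.2, 0, -2.3], -0.18, 0]
    - [[0.3, 0, -2.8], -0.23, 0]
    - [[0.5, 0, -3.4], -0.28, 0]
    - [[0.6, 0, -3.9], -0.32, 0]
    - [[0.8, 0, -4.5], -0.37, 0]
    - [[1.0, 0, -5.0], -0.41, 0]
    - [[1.3, 0, -5.5], -0.46, 0]

```text
t: 5.08
tcp_pos: [450.9, -40.1, 108.1]
eef_rot: [-1.571, -0.0, 0.589]
ft_force: [-0.7, -0.3, 0.7]
opening: -0.1
```

Call:
carry_out:
  targets:
    - [[0, 0, -0.6], -0.05, 0]
    - [[0, 0, -1.1], -0.09, 0]
    - [[0.1, 0, -1.7], -0.14, 0]
    - [[0.2, 0, -2.3], -0.18, 0]
    - [[0.3, 0, -2.8], -0.23, 0]
    - [[0.5, 0, -3.4], -0.28, 0]
    - [[0.6, 0, -3.9], -0.32, 0]
    - [[0.8, 0, -4.5], -0.37, 0]
    - [[1.0, 0, -5.0], -0.41, 0]
    - [[1.3, 0, -5.5], -0.46, 0]

```text
t: 5.92
tcp_pos: [492.3, -78.6, 108.0]
eef_rot: [-1.571, -0.0, 1.049]
ft_force: [-0.2, -0.4, -0.1]
opening: 0.1
```

Run:
```python
from h import *
s=sensors.sense();p=np.array(s["tcp_pos"]);print(p.round(1),s["eef_rot"][2],np.round(s["ft_force"],1))
look("3");measure("3")
C=[554,28];print(np.degrees(np.arctan2(*(p[:2]-C)[::-1])),np.hypot(*(p[:2]-C)))
```

```text
[492.3 -78.6 108. ] 1.049249656354494 [-0.2 -0.4 -0.1]
top c [553.5  28.2] lug ph deg 9.99 cost 10.4 tongue deg 164.47 103 R 161.7
scene c [554.4  28.2] lug ph deg 10.47 cost 31.4 tongue deg 174.26 46 R 158.9
-120.05000305576243 123.16325535426446
```

Call:
carry_out:
  targets:
    - [[0, 0, -0.3], -0.03, 0]
    - [[0, 0, -0.7], -0.06, 0]
    - [[0, 0, -1.1], -0.09, 0]
    - [[0.1, 0, -1.5], -0.12, 0]
    - [[0.1, 0, -1.8], -0.15, 0]
    - [[0.2, 0, -2.1], -0.17, 0]
    - [[0.2, 0, -2.4], -0.19, 0]
    - [[0.3, 0, -2.6], -0.21, 0]
    - [[0.3, 0, -2.6], -0.21, 0]

```text
t: 6.77
tcp_pos: [516.5, -88.9, 107.9]
eef_rot: [-1.571, 0.0, 1.259]
ft_force: [-0.9, 0.2, 0.3]
opening: 0.1
```

Run:
```python
from h import *
s=sensors.sense();p=np.array(s["tcp_pos"]);print(p.round(1),s["eef_rot"][2],np.round(s["ft_force"],1))
look("4");measure("4")
C=[554,28];print(np.degrees(np.arctan2(*(p[:2]-C)[::-1])),np.hypot(*(p[:2]-C)))
im=cv2.imread("pics/top4.png")[160:290,230:360];cv2.imwrite("pics/t4c.png",cv2.resize(im,None,fx=4,fy=4,interpolation=2))
```

```text
[516.5 -88.9 107.9] 1.2592292595878853 [-0.9  0.2  0.3]
top c [553.2  28.4] lug ph deg 22.51 cost 11.3 tongue deg 173.01 151 R 163.6
scene c [553.7  26.6] lug ph deg 22.44 cost 27.5 tongue deg 170.68 40 R 161.6
-107.77233253276347 122.79419564306421
```

View pics/t4c.png

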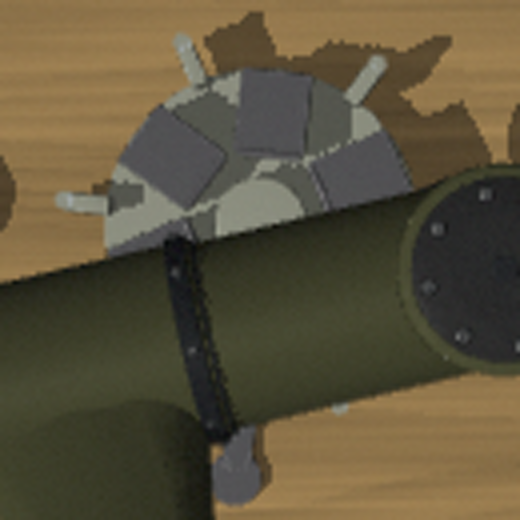

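Call:
carry_out:
  targets:
    - [[0, 0, -0.05], 0, 0]
    - [[0, 0, -0.1], 0, 0]
    - [[0, 0, -0.1], 0, 0]
    - [[0, 0, 0.1], 0, 0]
    - [[0, 0, 0.5], 0, 0]
    - [[0, 0, 1.2], 0, 0]
    - [[0, -1.5, 1.2], 0, 0]
    - [[0, -4.5, 1.2], 0, 0]
    - [[0, -8, 1.2], 0, 0]
    - [[0, -12, 1.2], 0, 0]

```text
t: 7.7
tcp_pos: [503.5, -85.2, 227.9]
eef_rot: [-1.568, 0.001, 1.259]
ft_force: [1.0, 0.0, -0.3]
opening: -0.1
```

Call:
carry_out:
  targets:
    - [[-3, 0, 1.5], 0.05, 0]
    - [[-6, 0, 3], 0.1, 0]
    - [[-9, 0, 4.5], 0.2, 0]
    - [[-12, 0, 6], 0.3, 0]
    - [[-15, 0, 7.5], 0.4, 0]
    - [[-17, 0, 9], 0.5, 0]
    - [[-17, 0, 9], 0.5, 0]

```text
t: 8.28
tcp_pos: [364.1, -221.1, 228.4]
eef_rot: [-1.572, -0.001, 0.751]
ft_force: [0.1, -0.2, -0.2]
opening: 0.1
```

Run:
```python
from h import *
s=sensors.sense();p=np.array(s["tcp_pos"]);print(p.round(1),s["eef_rot"],np.round(s["ft_force"],1))
for k in range(4):
    look(f"5{k}");measure(f"5{k}")
P,u,v=cloud("top",np.load("top50.npy"));m=(np.hypot(P[:,0]-553,P[:,1]-28)<110)&(P[:,2]>72);q=P[m];print("lid",m.sum(),q.mean(0),q.max(0))
P,u,v=cloud("scene",np.load("scene50.npy"));m=(np.hypot(P[:,0]-553,P[:,1]-28)<110)&(P[:,2]>72);q=P[m];print("lid",m.sum(),q.mean(0),q.max(0))
im=cv2.imread("pics/top50.png")[160:290,230:360];cv2.imwrite("pics/t5c.png",cv2.resize(im,None,fx=4,fy=4,interpolation=2))
```

```text
[ 364.1 -221.1  228.4] [-1.57195215e+00 -5.11039812e-04  7.50706358e-01] [ 0.1 -0.2 -0.2]
top c [553.4  28. ] lug ph deg 22.81 cost 11.8 tongue deg 172.9 145 R 162.7
scene c [555.5  27.8] lug ph deg 22.75 cost 14.5 tongue deg 171.7 59 R 164.2
top c [553.4  28.2] lug ph deg 22.89 cost 11.6 tongue deg 172.88 137 R 161.8
scene c [555.4  27.4] lug ph deg 22.82 cost 14.0 tongue deg 171.02 49 R 164.9
top c [553.5  27.9] lug ph deg 22.87 cost 11.2 tongue deg 172.78 138 R 161.8
scene c [555.5  27.8] lug ph deg 22.86 cost 15.2 tongue deg 171.08 44 R 164.2
top c [553.2  28.1] lug ph deg 22.87 cost 11.7 tongue deg 172.92 133 R 161.1
scene c [555.4  27.6] lug ph deg 22.85 cost 14.3 tongue deg 171.61 53 R 163.3
lid 36 [512.99197423  32.71964147 109.11702157] [517.97797994  53.51114573 116.05693126]
lid 166 [515.14309645  33.03848227  94.04937117] [519.92686941  54.9132544  113.46349566]
```

View pics/t5c.png

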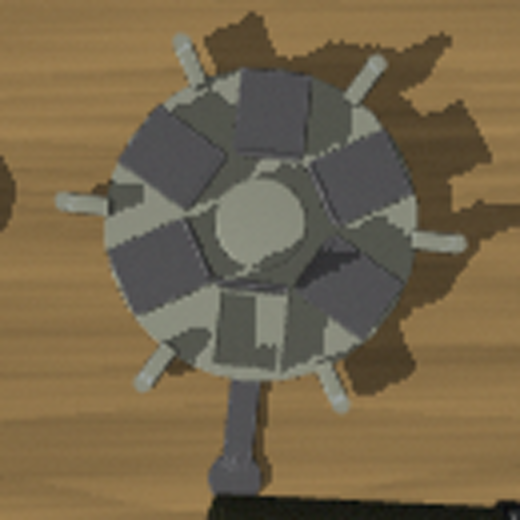

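Call:
carry_out:
  targets:
    - [[3, 0, 0.6], 0.09, 0]
    - [[6, 0, 1.2], 0.18, 0]
    - [[9.5, 0, 1.8], 0.27, 0]
    - [[13, 0, 2.5], 0.36, 0]
    - [[16.5, 0, 3.2], 0.46, 0]
    - [[20, 0, 4], 0.56, 0]
    - [[23.5, 0, 4.7], 0.66, 0]
    - [[27, 0, 5.4], 0.76, 0]
    - [[30.2, 0, 6], 0.87, 0]
    - [[30.2, 0, 6], 0.875, 0]

```text
t: 9.52
tcp_pos: [546.8, 36.2, 226.0]
eef_rot: [-1.572, 0.002, -0.118]
ft_force: [-1.6, -0.5, -1.5]
opening: 0.6
```

Call:
carry_out:
  targets:
    - [[0, 1.5, 0], 0, 0]
    - [[0, 3, 0], 0, 0]
    - [[0, 4, 0], 0, 0]
    - [[0, 5, 0], 0, 0]
    - [[0, 6, 0], 0, 0]
    - [[0, 7, 0], 0, 0]
    - [[0, 7, 0], 0, 0]

```text
t: 10.1
tcp_pos: [544.0, 31.7, 155.4]
eef_rot: [-1.572, 0.003, -0.116]
ft_force: [-1.2, 0.4, -0.6]
opening: 0.2
```

Run:
```python
from h import *
s=sensors.sense();p=np.array(s["tcp_pos"]);print(p.round(1),s["eef_rot"],np.round(s["ft_force"],1))
look("6",("scene",))
im=cv2.imread("pics/scene6.png")[100:270,260:460];cv2.imwrite("pics/s6c.png",cv2.resize(im,None,fx=3,fy=3))
```

```text
[544.   31.7 155.4] [-1.57161354  0.00326813 -0.11644186] [-1.2  0.4 -0.6]
```

View pics/s6c.png

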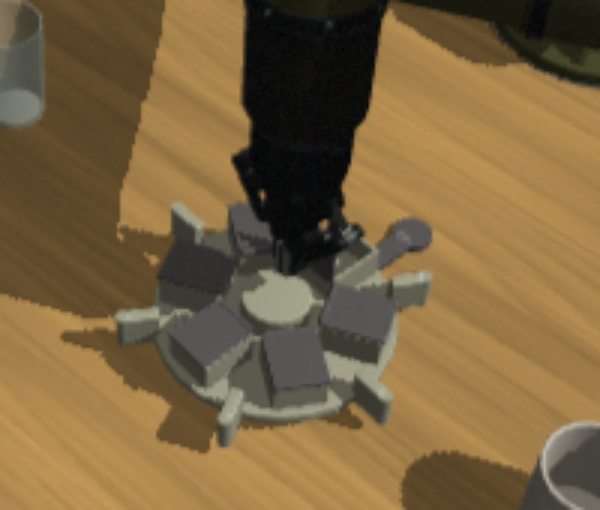

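Call:
carry_out:
  targets:
    - [[-0.4, 0, -0.1], 0, 0]
    - [[-0.8, 0, -0.2], 0, 0]
    - [[-1.2, 0, -0.2], 0, 0]
    - [[-1.5, 0, -0.2], 0, 0]
    - [[-1.8, 0, -0.2], 0, 0]
    - [[-2.1, 0, -0.2], 0, 0]
    - [[-2.5, 0, -0.2], 0, 0]
    - [[-2.9, 0, -0.2], 0, 0]
    - [[-3.3, 0, -0.2], 0, 0]
    - [[-3.7, 0, -0.2], 0, 0]

```text
t: 10.98
tcp_pos: [507.5, 34.2, 157.8]
eef_rot: [-1.571, 0.0, -0.116]
ft_force: [0.3, 0.2, 0.1]
opening: 0.1
```

Call:
carry_out:
  targets:
    - [[-0.4, 0, 0], 0, 0]
    - [[-0.8, 0, 0], 0, 0]
    - [[-1.2, 0, 0], 0, 0]
    - [[-1.6, 0, 0], 0, 0]
    - [[-2.0, 0, 0], 0, 0]
    - [[-2.3, 0, 0], 0, 0]
    - [[-2.3, 0, 0], 0, 0]

```text
t: 11.57
tcp_pos: [484.6, 36.9, 158.0]
eef_rot: [-1.57, -0.0, -0.116]
ft_force: [0.8, -0.9, 0.0]
opening: -0.2
```

Run:
```python
from h import *
s=sensors.sense();p=np.array(s["tcp_pos"]);print(p.round(1),s["eef_rot"],np.round(s["ft_force"],1))
look("7");measure("7")
im=cv2.imread("pics/scene7.png")[100:270,260:460];cv2.imwrite("pics/s7c.png",cv2.resize(im,None,fx=3,fy=3))
```

```text
[484.6  36.9 158. ] [-1.57049905e+00 -5.32605398e-05 -1.15912436e-01] [ 0.8 -0.9  0. ]
top c [553.4  28.1] lug ph deg 22.88 cost 11.6 tongue deg 165.51 239 R 154.8
scene c [555.5  27.4] lug ph deg 22.85 cost 14.1 tongue deg 180.12 73 R 156.8
```

View pics/s7c.png

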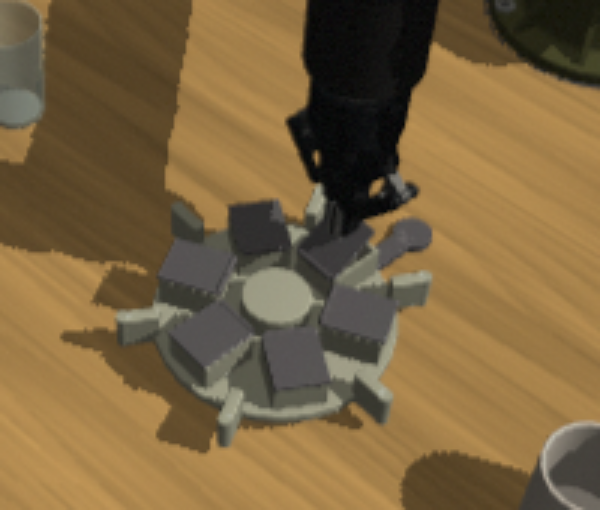

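Call:
carry_out:
  targets:
    - [[-0.2, 0.2, 0], 0, 0]
    - [[-0.4, 0.4, 0], 0, 0]
    - [[-0.5, 0.7, 0], 0, 0]
    - [[-0.6, 1.0, 0], 0, 0]
    - [[-0.7, 1.3, 0], 0, 0]
    - [[-0.7, 1.5, 0], 0, 0]
    - [[-0.7, 1.7, 0], 0, 0]
    - [[-0.7, 1.9, 0], 0, 0]
    - [[-0.7, 2.1, 0], 0, 0]
    - [[-0.7, 2.1, 0], 0, 0]

```text
t: 12.5
tcp_pos: [477.9, 37.6, 136.4]
eef_rot: [-1.571, 0.001, -0.116]
ft_force: [0.3, 0.4, 0.5]
opening: -0.1
```

Call:
carry_out:
  targets:
    - [[0, 0.05, 0], 0, 0]
    - [[0, 0.1, 0], 0, 0]
    - [[0, 0.1, 0], 0, 0]

```text
t: 12.75
tcp_pos: [478.1, 37.6, 135.9]
eef_rot: [-1.571, 0.0, -0.116]
ft_force: [0.8, 0.1, 0.2]
opening: -0.0
```

Run:
```python
from h import *
for k in range(3):
    look(f"8{k}",("scene",));s=sensors.sense();p=np.array(s["tcp_pos"]);print(p.round(1),np.round(s["ft_force"],1))
P,u,v=cloud("scene",np.load("scene80.npy"))
C=np.array([554.5,28]);f=np.radians(172.85);e=np.array([np.cos(f),np.sin(f)]);r=P[:,:2]-C;a=r@e;b=r@np.array([-e[1],e[0]])
for lo in range(44,100,8):
    m=(a>lo)&(a<lo+8)&(abs(b)<22)&(P[:,2]<95);print(lo,m.sum(),np.percentile(P[m,2],[10,50,90]).round(1) if m.any() else "")
```

```text
[478.1  37.7 135.9] [ 0.1 -0.4  0.3]
[478.1  37.7 135.9] [-1.2  0.2 -0.3]
[478.1  37.7 136. ] [ 0.5  0.1 -0.4]
44 102 [32.2 52.3 63.1]
52 51 [58.5 61.3 63.8]
60 97 [56.7 63.7 89.3]
68 61 [44.1 64.5 90.6]
76 41 [37.7 61.  72. ]
84 27 [35.8 57.7 64.5]
92 21 [29.8 61.9 64.1]
```

Call:
carry_out:
  targets:
    - [[0, 0.05, 0], 0, 0]
    - [[0, 0.1, 0], 0, 0]
    - [[0, 0.1, 0], 0, 0]

```text
t: 13.15
tcp_pos: [478.1, 37.7, 134.8]
eef_rot: [-1.571, 0.0, -0.116]
ft_force: [0.6, -0.3, -0.3]
opening: 0.0
```

Call:
carry_out:
  targets:
    - [[0, 0.03, 0], 0, 0]
    - [[0, 0.05, 0], 0, 0]
    - [[0, 0.05, 0], 0, 0]

```text
t: 13.4
tcp_pos: [478.1, 37.7, 134.7]
eef_rot: [-1.571, -0.0, -0.116]
ft_force: [-2.3, -0.0, 2.4]
opening: -0.0
```

Call:
carry_out:
  targets:
    - [[0, 0.03, 0], 0, 0]
    - [[0, 0.03, 0], 0, 0]

```text
t: 13.57
tcp_pos: [478.1, 37.7, 134.6]
eef_rot: [-1.571, -0.0, -0.116]
ft_force: [-3.6, 1.1, 4.7]
opening: 0.0
```

Call:
carry_out:
  targets:
    - [[0, -0.1, 0], 0, 0]
    - [[0, -0.4, 0], 0, 0]
    - [[0, -1, 0], 0, 0]
    - [[0, -3, 0], 0, 0]
    - [[0, -6, 0], 0, 0]
    - [[0, -9, 0], 0, 0]
    - [[0, -12, 0], 0, 0]

```text
t: 14.15
tcp_pos: [477.9, 37.4, 255.7]
eef_rot: [-1.571, -0.0, -0.116]
ft_force: [0.5, -0.6, 0.7]
opening: 0.4
```

Call:
carry_out:
  targets:
    - [[-1, 0, -3], 0, 0]
    - [[-2, 0, -6], 0, 0]
    - [[-3, 0, -9], 0, 0]
    - [[-4, 0, -12.5], 0, 0]
    - [[-5, 0, -16], 0, 0]
    - [[-6, 0, -19.5], 0, 0]
    - [[-7, 0, -23], 0, 0]
    - [[-7, 0, -26.5], 0, 0]
    - [[-7, 0, -29], 0, 0]
    - [[-7, 0, -29], 0, 0]

```text
t: 14.98
tcp_pos: [373.8, -245.6, 254.3]
eef_rot: [-1.572, 0.0, -0.121]
ft_force: [-0.4, 0.1, -1.1]
opening: -0.1
```

Run:
```python
from h import *
s=sensors.sense();print(np.round(s["tcp_pos"],1),np.round(s["ft_force"],1))
C=np.array([553.8,28]);f=np.radians(172.87)
Z={n:[] for n in("top","scene")}
for k in range(3):
    look(f"9{k}");measure(f"9{k}")
    for n in Z: Z[n].append(cloud(n,np.load(f"{n}9{k}.npy"))[0])
for n in Z:
    P=np.vstack(Z[n])
    for off in range(0,360,60):
        g=f+np.radians(off);e=np.array([np.cos(g),np.sin(g)]);r=P[:,:2]-C;a=r@e;b=r@np.array([-e[1],e[0]])
        print(n,off,[round(float(np.median(P[(a>lo)&(a<lo+14)&(abs(b)<18),2])),1) for lo in(50,64,78)])
P=Z["top"][0];m=P[:,2]>6
p0=cv2.imread("pics/top0.png");p1=cv2.imread("pics/top90.png");d=cv2.absdiff(p0,p1).max(-1)
for nm,(u,v,r) in dict(bin=(425,140,35),tumbler=(437,225,20),mug=(180,222,25),spoon=(201,160,22)).items(): print(nm,"diff",np.percentile(d[v-r:v+r,u-r:u+r],[50,99]))
im=p1[160:300,230:370];cv2.imwrite("pics/t9c.png",cv2.resize(im,None,fx=4,fy=4,interpolation=2))
```

```text
[ 373.8 -245.6  254.3] [-0.4  0.1 -1.1]
top c [553.3  27.9] lug ph deg 22.86 cost 11.6 tongue deg 173.03 159 R 164.4
scene c [555.1  27.6] lug ph deg 22.84 cost 13.9 tongue deg 171.69 59 R 162.9
top c [553.4  28. ] lug ph deg 22.88 cost 11.7 tongue deg 173.0 159 R 164.2
scene c [555.3  27.7] lug ph deg 22.83 cost 14.2 tongue deg 171.18 47 R 162.4
top c [553.1  28.1] lug ph deg 22.82 cost 11.8 tongue deg 173.25 162 R 164.5
scene c [555.6  27.7] lug ph deg 22.76 cost 14.8 tongue deg 171.19 47 R 164.1
top 0 [63.1, 62.7, 62.9]
top 60 [63.1, 62.6, 62.9]
top 120 [63.1, 63.0, 62.9]
top 180 [62.9, 62.9, 63.3]
top 240 [63.2, 62.8, 63.1]
top 300 [63.1, 62.9, 63.2]
scene 0 [61.8, 61.9, 61.7]
scene 60 [61.9, 61.8, 61.9]
scene 120 [61.9, 61.9, 62.0]
scene 180 [61.8, 61.9, 61.7]
scene 240 [61.9, 61.7, 61.4]
scene 300 [61.6, 61.9, 61.6]
bin diff [11. 15.]
tumbler diff [10. 14.]
mug diff [10. 15.]
spoon diff [11. 15.]
```

View pics/t9c.png

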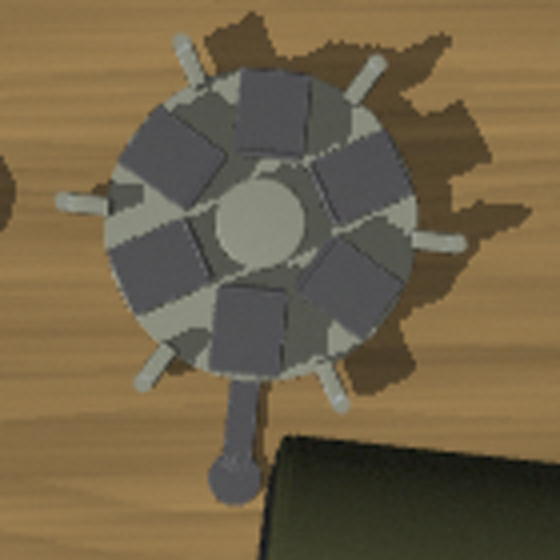

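```bash
python3 -c "
from workcell import arm;print(arm.job_done())"
```

```text
the job is handed in; nothing more can be done
None
```

The open compartment now faces the tongue and its lid is shut. I handed the job in at about 15 s on the robot's clock, with the arm raised clear of everything.

**What I did:** With the closed fingertips I pushed one lug counter-clockwise through about 107°. I then moved the fingertip to the hub side of the standing lid, pushed it outward and pressed it down. The highest reading was about 6 N, as the lid met its stop.

**Last checks:**
- **Facing:** in the top camera the compartment is at 172.9° and the tongue at 173.0–173.2°, so they agree to about 0.3°.
- **Lid:** it lies flat and level with the other five in both cameras, about 62 mm above the ledge.
- **Base:** its centre is within about 1 mm of where it started.
- **Other things:** the mug, tumbler, teaspoon and bin show no change between the first and last top pictures, beyond slight overall brightness.

**Disagreement:** at the end the scene camera put the tongue at 171.2–171.7°, though before any move it gave 173.2°. That reading rests on few pixels, probably affected by shadow, so I trusted the top camera.

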